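# Sort the rolling pins by length into the sloping rack

## Task

The baking session is over: put the three wooden rolling pins away in the sloping rack, each in the row whose dark inlaid strip is as long as the pin, lying along the row between its rails with its lower end down against the lip. Lay them down gently, without letting any drop or roll off, and leave the bowl, the mug and the jar where they are.

Things in the scene. Friction and masses are not known exactly. Their poses are not given: they have to be found in the camera images.
- pin_short: the short rolling pin: a plain round stick of pale wood, 24 mm in diameter, 120 mm long, both ends alike, about 38 g (may vary by a third), loose, lying on the table at the start, free to roll. Origin at its middle, on its axis (12 mm above what it lies on); its x axis runs along the stick.
- pin_medium: the medium rolling pin: a plain round stick of pale wood, 24 mm in diameter, 150 mm long, both ends alike, about 48 g (may vary by a third), loose, lying on the table at the start, free to roll. Origin at its middle, on its axis (12 mm above what it lies on); its x axis runs along the stick.
- pin_long: the long rolling pin: a plain round stick of pale wood, 24 mm in diameter, 180 mm long, both ends alike, about 58 g (may vary by a third), loose, lying on the table at the start, free to roll. Origin at its middle, on its axis (12 mm above what it lies on); its x axis runs along the stick.
- strip_short: dark strip 120 x 20 mm, flush in the floor of the rack row for the short pin (fixed; which row varies). Origin on the row's centre line, on its floor, at the low end against the lip; x up the slope along the row (30 deg above level), y across, z square to the floor. A pin home in this row has its middle at x 60, y 0, z 12 mm here.
- strip_medium: dark strip 150 x 20 mm, flush in the floor of the rack row for the medium pin (fixed; which row varies). Origin on the row's centre line, on its floor, at the low end against the lip; x up the slope along the row (30 deg above level), y across, z square to the floor. A pin home in this row has its middle at x 75, y 0, z 12 mm here.
- strip_long: dark strip 180 x 20 mm, flush in the floor of the rack row for the long pin (fixed; which row varies). Origin on the row's centre line, on its floor, at the low end against the lip; x up the slope along the row (30 deg above level), y across, z square to the floor. A pin home in this row has its middle at x 90, y 0, z 12 mm here.
- rack: fixed wooden rack, bed 226 wide x 205 mm, sloping up 30 deg along its +x, floor 35 mm above the table at the low end. 3 rows run up it at y -72, 0, 72 mm: channels 29 wide between rails 4 thick, 5 high. Lip 16 high, 12 thick across the low end; nothing above. A pin on it may stay or slide down to the lip. Origin on the table, 90 mm along +x from the lip's inner face; z up.
- bowl: steel mixing bowl, 180 mm across the rim, 80 mm high, loose, a bystander to be left where it is; origin at the centre of its underside.
- mug: blue mug, 80 mm across and 90 mm high, handle at its +y side, loose, a bystander to be left where it is; origin at the centre of its underside.
- jar: white lidded jar with green lid, 70 mm across, 90 mm high, loose, a bystander to be left where it is; origin at the centre of its underside.
There are look-alikes about, which are no part of the job. Leave any green look-alike of the pin_short alone. Leave any green look-alike of the pin_long alone.

How it is judged:
By the outcome, as a careful person would: the job done as asked, in the order asked, and still so for the second after the job is handed in, with the robot touching nothing.
It also fails if it takes over 72 s, if anything falls off the work surface, if the arm or the gripper's body presses on something with over 40 N, if the wrist force passes 120 N, or if a joint passes its speed limit or range.

## Robot

A 7-joint arm with a two-finger parallel gripper is mounted at the origin on the work surface. World frame = base frame: x ahead of the robot, y to its left, z up, the work surface at z = 0. Lengths are in mm, angles in rad, forces in N, time in s.
With the tool pointing down it reaches from about 400 to 875 mm from the base axis. Payload 4.4 kg.
Tool frame: the origin (TCP) lies at the very end of the fingers, on their centre line; the grasp point (between the pads) lies 19 mm behind it; y points along the fingers, z is the direction in which the jaws open and shut, and the axes are right-handed (so a half turn about y gives the same grasp; the last joint's range is limited). The gripper opens to 85 mm and grips with 20 to 120 N. Pads are 22 mm wide; open, the fingers measure 114 mm over their backs; the gripper's body (76 mm by 85 mm) begins 54 mm behind the grasp point. The pads swing forward as they close: fully open they stand 13 mm farther back than shut.
Start: joints at [1.243, 0.628, 0.038, 1.517, -0.027, 0.996, -0.02], TCP at [168.261, -627.859, 206.013] pointing down, gripper open.
Joint ranges: [-3.06, 3.06], [-0.37, 2.12], [-1.25, 1.32], [0.18, 2.47], [-1.1, 4.24], [0.23, 1.98], [-2.94, 2.94]. Speed limits (rad/s): [2.57, 2.57, 3.14, 3.14, 3.14, 3.14, 3.14].

## Interface

Orientations are given as [roll, pitch, yaw] about the fixed x, y, z axes, in that order (R = Rz(yaw) Ry(pitch) Rx(roll)).
In Python, from cell import * gives the robot as it stands.
- The arm moves only by the tool apply_moves, never from a script. Its argument "targets" is a list of rows, each a list of 6 numbers: the shift along the tool's x, y, z in units of 40 mm (1.0 is 40 mm), then the turn, a rotation vector about the tool's x, y, z in units of 8 degrees (1.0 is 8 degrees). A call has 1 to 12 rows; each row shifts and turns the commanded pose from where the row before left it, along the tool's axes as they then stand; what a row does not reach is not made up. A row lasts 1/8 s, in which the tool goes at most 62.5 mm and 10.7 degrees, less where a joint would pass 70% of its speed; a pose out of reach is approached as far as the arm can. A call is refused whole if a number of a shift passes 1 or a number of a turn 1, either way. A call with a gripper value outside its range is refused whole. "jaw" is the gripper command: -1 is shut, 1 is fully open, values between are in proportion, set as the call begins (left out, the last holds). The fingers move at their own pace and stop on an object; the grip force is fixed at half the most. Time passes only in rows, so rows that do not move let the fingers close. It gives the time, the measured TCP pose, the force and the opening at its end, in the units of the state.
- read_state(): the state, without advancing time (a new reading comes with each control period).
- get_image(name): name is "scene" or "top" or "wrist"; returns the picture (480x640x3 uint8, red, green, blue); there is no depth.
- calibration(name): a dict with "fx", "fy", "cx", "cy" (pixels), "world_from_camera" (4x4, takes a point from camera to world coordinates). Camera axes: x right, y down, z forward; pixel columns grow to the right and rows downward; lengths in mm; the calibration is good to about 2 mm. The wrist camera is an equidistant fisheye: a pixel r from the principal point sees the ray r / f radians off the axis. A picture is of the moment at which its call begins: read the wrist's pose just before it. calibration takes no time and is no camera call; for the wrist camera it gives the pose at the moment of the call.
- finish_job(): hands the job in, once; it reports no verdict.
The state is a dict: "clock": time; "qpos": joint angles; "qd": joint speeds; "tau": joint torques, N m; "eef_pos": TCP position; "tool_rot": TCP orientation; "force": force on the tool from outside, world axes, zero at the start; "torque": the same for the moment, N m; "width": finger opening in mm.
Only numpy, scipy, OpenCV 4.12 (cv2) and the standard library are available. Lean on these libraries where they do the work, as an engineer would, in place of code of your own. Each camera call takes 0.05 s, during which the arm holds its last target. There are 200 camera calls.

## Working session

There is one attempt and no reset: what is moved stays moved. The work goes in short steps, Python scripts to look and compute and a tool call to move; the robot and the scene stay as the last step left them, time stands still between calls to the robot, and variables do not carry over. Pictures are saved under pics/ and viewed, about 8 in all and at most 12, crops included, and the job is handed in when it is done.

Besides the shell and the picture viewer there is one more tool, called as name(argument=value, ...), one argument or row to a line, values as JSON. apply_moves: Moves the arm, as the interface text tells. Its arguments: {"type":"object","properties":{"targets":{"type":"array"},"jaw":{"type":"number"}},"required":["targets"]}

```bash
ls; mkdir -p pics
python3 - <<'E'
from cell import *
import cv2,numpy as np
np.set_printoptions(precision=3,suppress=True)
for n in("scene","top"):
    im=get_image(n); cv2.imwrite(f"pics/{n}0.png",im[:,:,::-1]); c=calibration(n); print(n,c["fx"],c["cx"],c["cy"]); print(np.array(c["world_from_camera"]))
s=read_state();print({k:s[k] for k in("clock","eef_pos","tool_rot","force","width")})
E
```

```text
pics
scene 539.7898799469789 328.66550420196614 250.35962274948952
[[  -0.252    0.669   -0.699 1286.902]
 [   0.968    0.179   -0.178  280.038]
 [   0.006   -0.721   -0.693  823.569]
 [   0.       0.       0.       1.   ]]
top 567.6252165711542 313.4313345025401 242.42572422736282
[[   0.026   -0.975    0.218  269.695]
 [  -1.      -0.026    0.003   87.098]
 [   0.003   -0.218   -0.976 1234.987]
 [   0.       0.       0.       1.   ]]
{'clock': 0.1, 'eef_pos': array([ 168.1  , -627.246,  205.174]), 'tool_rot': array([-1.573,  0.   , -2.88 ]), 'force': array([-1.409,  0.012,  0.058]), 'width': 85.24669170362839}
```

View pics/scene0.png

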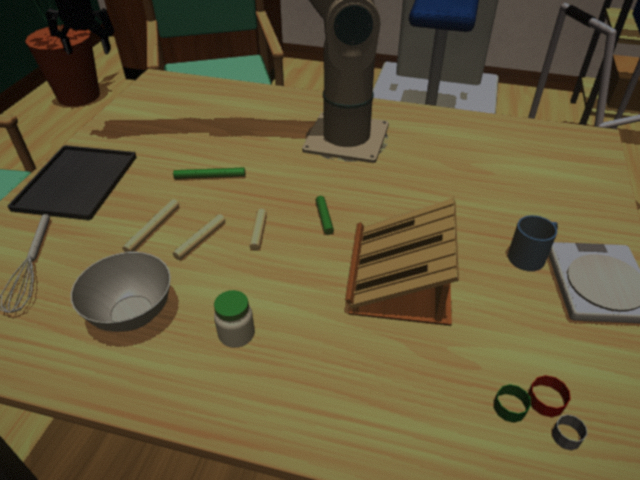

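View pics/top0.png

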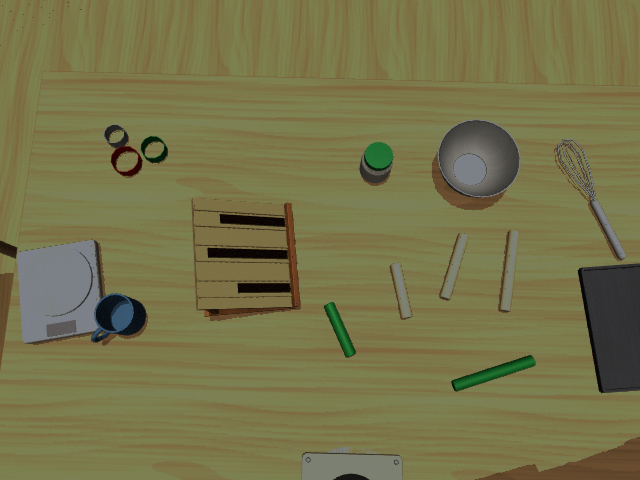

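The two views show three pale pins at top-view pixels (400,290), (453,266) and (509,270). The two green look-alikes are at (340,330) and (493,373) and stay alone. The rack's lip is on its right (-y) side. Its strips are about 65 px in the far row, 81 px in the middle and 53 px in the near row. Next I measure.

```bash
cat > h.py <<'E'
from cell import *
import cv2,numpy as np
np.set_printoptions(precision=1,suppress=True)
def cam(n):
    c=calibration(n);return c,np.array(c["world_from_camera"])
def ray(n,p):
    c,T=cam(n);d=np.array([(p[0]-c["cx"])/c["fx"],(p[1]-c["cy"])/c["fy"],1]);d=T[:3,:3]@d
    return T[:3,3],d/np.linalg.norm(d)
def plane(n,p,z):
    o,d=ray(n,p);return o+d*(z-o[2])/d[2]
def tri(p,q):
    o,d=ray("top",p);u,e=ray("scene",q)
    t=np.linalg.lstsq(np.stack([d,-e],1),u-o,rcond=None)[0]
    a,b=o+d*t[0],u+e*t[1];return (a+b)/2,np.linalg.norm(a-b)
def blobs(mask,amin,roi):
    x0,y0,x1,y1=roi;m=np.zeros_like(mask);m[y0:y1,x0:x1]=mask[y0:y1,x0:x1]
    out=[]
    for c in cv2.findContours(m,cv2.RETR_EXTERNAL,cv2.CHAIN_APPROX_NONE)[0]:
        if cv2.contourArea(c)<amin: continue
        b=cv2.boxPoints(cv2.minAreaRect(c))
        if np.linalg.norm(b[0]-b[1])>np.linalg.norm(b[1]-b[2]): b=np.roll(b,-1,0)
        out.append(((b[0]+b[1])/2,(b[2]+b[3])/2,cv2.contourArea(c),np.linalg.norm(b[0]-b[1])))
    return out
E
cat > m.py <<'E'
from h import *
I={n:cv2.imread(f"pics/{n}0.png") for n in("top","scene")}
R={"top":((385,225,530,325),(195,200,295,308)),"scene":((115,190,275,265),(350,205,460,300))}
for n,im in I.items():
    hsv=cv2.cvtColor(im,cv2.COLOR_BGR2HSV)
    for k,roi in enumerate(R[n]):
        if k==0:
            x0,y0,x1,y1=roi;r=hsv[y0:y1,x0:x1,1];m=((hsv[:,:,1]<np.median(r)-35)&(hsv[:,:,2]>110)).astype(np.uint8)
        else: m=(hsv[:,:,2]<50).astype(np.uint8)
        print(n,"pins" if k==0 else "strips")
        for a,b,A,w in blobs(m,60,roi):
            print(a,b,A,"w%.1f"%w)
            if k==0: p,q=plane(n,a,12),plane(n,b,12);print("   ctr",(p+q)/2,"len %.0f"%np.linalg.norm(p-q),"dir",np.degrees(np.arctan2(*(q-p)[[1,0]])))
    crop=np.hstack([cv2.resize(I["top"][220:330,320:540],None,fx=3,fy=3)])
crop2=cv2.resize(I["top"][190:320,185:405],None,fx=3,fy=2)
cv2.imwrite("pics/crop1.png",np.vstack([crop,crop2])[:600])
E
python3 m.py
```

```text
top pins
[395.4 262.9] [407.  316.2] 266.5 w6.1
   ctr [ 444.5 -102.6   12. ] len 118 dir -168.2181718602404
[464.5 233.9] [445.3 296.8] 323.5 w6.0
   ctr [ 501.4 -221.    12. ] len 149 dir 161.90834973526017
[515.  230.8] [505.7 309.3] 396.5 w6.2
   ctr [ 494.6 -341.9   12. ] len 177 dir 170.56238162807375
top strips
[290.  287.5] [238.  287.5] 432.5 w9.0
[207.9 252.2] [287.1 253.9] 630.5 w9.1
[219.7 218.2] [284.2 222.2] 491.5 w8.9
scene pins
[221.  214.8] [175.3 252.4] 231.0 w5.0
   ctr [ 488.5 -223.7   12. ] len 150 dir -17.84088775066543
[261.6 208.9] [253.3 243.3] 147.5 w5.6
   ctr [ 431.  -105.6   12. ] len 119 dir 10.939180572635932
[174.7 199.6] [125. 246.] 255.0 w5.2
   ctr [ 481.6 -345.8   12. ] len 179 dir -10.074152995406536
scene strips
[438.5 285. ] [438.5 299. ] 73.0 w7.0
[426.5 267.7] [355.8 287.4] 292.0 w5.2
[441.3 236.9] [359.6 261.7] 272.0 w4.3
[413.3 221.9] [363.  238.1] 120.5 w3.3
```

View pics/crop1.png

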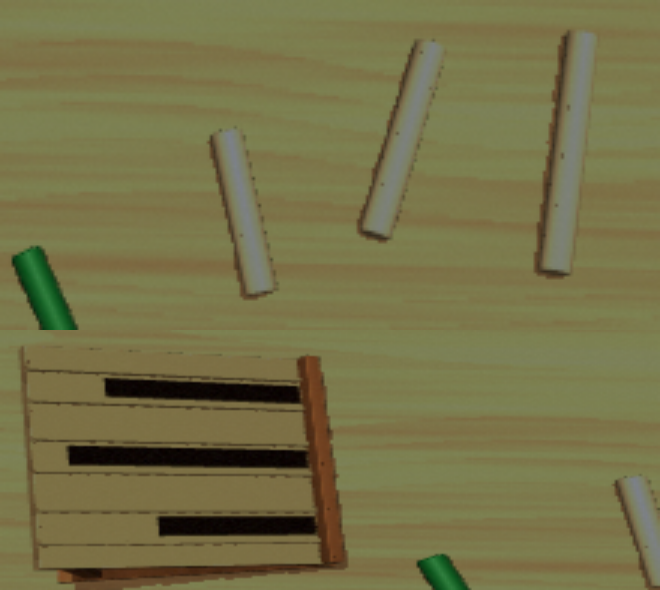

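The crop confirms it. The pale pins, left to right, are short, medium and long (computed lengths 118, 149 and 177 mm), and the green ones are look-alikes. The strips are medium in the far row, long in the middle and short in the near row. I triangulate the heights next.

```bash
cat > t.py <<'E'
from h import *
P={"short":((395.4,262.9),(407,316.2),(253.3,243.3),(261.6,208.9)),"medium":((464.5,233.9),(445.3,296.8),(175.3,252.4),(221,214.8)),"long":((515,230.8),(505.7,309.3),(125,246),(174.7,199.6))}
S={"short":((290,287.5),(238,287.5),(363,238.1),(413.3,221.9)),"medium":((284.2,222.2),(219.7,218.2),(355.8,287.4),(426.5,267.7)),"long":((287.1,253.9),(207.9,252.2),(359.6,261.7),(441.3,236.9))}
for D in(P,S):
    for k,(a,b,c,d) in D.items():
        (p,e),(q,f)=tri(a,c),tri(b,d);v=q-p
        print(k,p,q,"gap %.1f %.1f"%(e,f),"mid",(p+q)/2,"len %.0f yaw %.1f elev %.1f"%(np.linalg.norm(v),np.degrees(np.arctan2(v[1],v[0])),np.degrees(np.arcsin(v[2]/np.linalg.norm(v)))))
        if D is S: # top view alone on known-slope check: low end floor z=35
            print("   top-plane low z35",plane("top",a,35),"high",plane("top",b,35+.5*{"short":120,"medium":150,"long":180}[k]))
E
python3 t.py
```

```text
short [500.3 -89.   23.2] [ 385.4 -112.1   23.4] gap 0.5 1.4 mid [ 442.8 -100.6   23.3] len 117 yaw -168.6 elev 0.1
medium [ 569.1 -240.6   22.5] [ 429.1 -194.9   23. ] gap 1.1 1.1 mid [ 499.1 -217.7   22.7] len 147 yaw 161.9 elev 0.2
long [ 579.3 -352.6   23. ] [ 405.6 -322.8   23.1] gap 0.4 1.8 mid [ 492.4 -337.7   23.1] len 176 yaw 170.2 elev 0.0
short [438.2 138.6  37.4] [427.1 240.   96.9] gap 2.2 0.3 mid [432.6 189.3  67.2] len 118 yaw 96.2 elev 30.2
   top-plane low z35 [438.7 137.6  35. ] high [427.4 240.1  95. ]
medium [581.3 155.4  36.9] [566.8 283.1 111.6] gap 0.5 0.3 mid [574.  219.2  74.2] len 149 yaw 96.5 elev 30.2
   top-plane low z35 [581.8 155.3  35. ] high [567.2 283.5 110. ]
long [510.7 147.1  37.9] [492.2 299.8 126.6] gap 1.7 0.3 mid [501.4 223.4  82.2] len 178 yaw 96.9 elev 30.0
   top-plane low z35 [511.4 146.4  35. ] high [492.5 300.  125. ]
```

```bash
cat > pl.py <<'E'
from h import *
from scipy.spatial.transform import Rotation as Ro
PIN={"short":((442.8,-100.6),11.4),"medium":((499.1,-217.7),-18.1),"long":((492.4,-337.7),-9.8)}
MID={"short":(432.9,189.1,66.),"medium":(574.3,219.4,73.5),"long":(501.6,223.4,81.)}
y=np.radians(96.5);U=np.array([np.cos(y)*.866,np.sin(y)*.866,.5]);N=np.array([-.5*np.cos(y),-.5*np.sin(y),.866])
RACK=Ro.from_matrix(np.stack([-U,-N,np.cross(U,N)],1))
def down(yawdeg): return Ro.from_euler("xyz",[-90,0,yawdeg],degrees=True)
def pick(k,z): # tool x along pin, away from ahead
    (a,b),t=PIN[k];return np.array([a,b,z]),down(180+t)
def place(k,h,up=0): # TCP h above row floor
    return np.array(MID[k])+N*h+U*up,RACK
def plan(*W,step=38,deg=7.8):
    s=read_state();p=np.array(s["eef_pos"]);R=Ro.from_euler("xyz",s["tool_rot"])
    print("at",s["clock"],p,"rpy",R.as_euler("xyz",degrees=True),"F",s["force"],"w %.1f"%s["width"],"q",np.round(s["qpos"],2))
    for g,G in W:
        rv=(R.inv()*G).as_rotvec(degrees=True);d=g-p
        n=max(1,int(np.ceil(max(np.abs(R.inv().apply(d)).max()/step,np.linalg.norm(d)/step,np.linalg.norm(rv)/deg))))
        print("->",g,n,"rows"); rows=[]
        for i in range(n):
            Q=R*Ro.from_rotvec(rv/n,degrees=True)
            rows.append([round(float(v),2) for v in np.r_[R.inv().apply(d/n)/40,rv/n/8]]);p=p+d/n;R=Q
        print(str(rows).replace(" ",""))
E
python3 -c "
from pl import *
plan(pick('long',100),pick('long',7))"
```

```text
at 0.1 [ 168.1 -627.2  205.2] rpy [ -90.1    0.  -165. ] F [-1.4  0.   0.1] w 85.2 q [ 1.2  0.6  0.   1.5 -0.   1.  -0. ]
-> [ 492.4 -337.7  100. ] 12 rows
[[-0.81,0.22,-0.41,0.0,0.26,0.0],[-0.79,0.22,-0.44,0.0,0.26,0.0],[-0.78,0.22,-0.46,0.0,0.26,0.0],[-0.76,0.22,-0.49,0.0,0.26,0.0],[-0.74,0.22,-0.52,0.0,0.26,0.0],[-0.72,0.22,-0.55,0.0,0.26,0.0],[-0.7,0.22,-0.57,0.0,0.26,0.0],[-0.68,0.22,-0.6,0.0,0.26,0.0],[-0.66,0.22,-0.62,0.0,0.26,0.0],[-0.64,0.22,-0.64,0.0,0.26,0.0],[-0.61,0.22,-0.67,0.0,0.26,0.0],[-0.59,0.22,-0.69,0.0,0.26,0.0]]
-> [ 492.4 -337.7    7. ] 3 rows
[[-0.0,0.78,-0.0,-0.0,-0.0,-0.0],[-0.0,0.78,-0.0,-0.0,-0.0,-0.0],[-0.0,0.78,-0.0,-0.0,-0.0,-0.0]]
```

apply_moves(
  targets=[
    [-0.81, 0.22, -0.41, 0, 0.26, 0],
    [-0.79, 0.22, -0.44, 0, 0.26, 0],
    [-0.78, 0.22, -0.46, 0, 0.26, 0],
    [-0.76, 0.22, -0.49, 0, 0.26, 0],
    [-0.74, 0.22, -0.52, 0, 0.26, 0],
    [-0.72, 0.22, -0.55, 0, 0.26, 0],
    [-0.7, 0.22, -0.57, 0, 0.26, 0],
    [-0.68, 0.22, -0.6, 0, 0.26, 0],
    [-0.66, 0.22, -0.62, 0, 0.26, 0],
    [-0.64, 0.22, -0.64, 0, 0.26, 0],
    [-0.61, 0.22, -0.67, 0, 0.26, 0],
    [-0.59, 0.22, -0.69, 0, 0.26, 0],
  ],
  jaw=1,
)

```text
clock: 1.6
eef_pos: [493.4, -337.7, 99.8]
tool_rot: [-1.571, -0.001, 2.967]
force: [0.1, -0.1, -0.0]
width: 85.5
```

```bash
python3 -c "
from pl import *
cv2.imwrite('pics/w1.png',get_image('wrist')[:,:,::-1])
plan(pick('long',7),step=24)"
```

```text
at 1.65 [ 498.2 -331.6   98.5] rpy [-90.3   0.1 170.3] F [4.  3.5 0. ] w 85.5 q [ 0.4  0.7  0.2  1.8 -0.2  0.7 -1. ]
-> [ 492.4 -337.7    7. ] 4 rows
[[0.03,0.57,0.05,0.01,0.0,-0.0],[0.03,0.57,0.05,0.01,0.0,-0.0],[0.03,0.57,0.04,0.01,0.0,-0.0],[0.03,0.57,0.04,0.01,0.0,-0.0]]
```

View pics/w1.png

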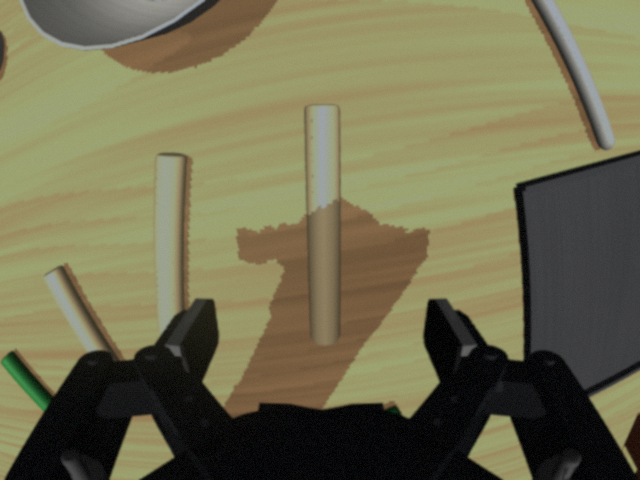

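The wrist view shows the long pin at columns 305–340, centred between the fingers (midpoint about 321), so I can descend straight down.

apply_moves(
  targets=[
    [0, 0.7, 0, 0, 0, 0],
    [0, 0.7, 0, 0, 0, 0],
    [0, 0.6, 0, 0, 0, 0],
    [0, 0.33, 0, 0, 0, 0],
    [0, 0, 0, 0, 0, 0],
    [0, 0, 0, 0, 0, 0],
  ],
)

```text
clock: 2.4
eef_pos: [493.3, -339.2, 8.0]
tool_rot: [-1.57, 0.001, 2.968]
force: [-0.2, 0.0, 0.1]
width: 85.3
```

apply_moves(
  targets=[
    [0, 0, 0, 0, 0, 0],
    [0, 0, 0, 0, 0, 0],
    [0, 0, 0, 0, 0, 0],
    [0, 0, 0, 0, 0, 0],
    [0, 0, 0, 0, 0, 0],
  ],
  jaw=-1,
)

```text
clock: 3.02
eef_pos: [492.8, -338.7, 7.3]
tool_rot: [-1.571, 0.0, 2.968]
force: [-0.3, 0.0, -0.0]
width: -0.1
```

```bash
python3 -c "
from pl import *
s=read_state();p=np.array(s['eef_pos'])
plan((p+[0,0,150],down(170.2)),(np.array([470,0,230]),down(-140)),(place('long',70,6)))"
```

```text
at 3.025 [ 492.8 -338.7    7.3] rpy [-90.   0. 170.] F [-0.3  0.  -0. ] w -0.1 q [ 0.5  0.8  0.1  1.8 -0.2  0.5 -1. ]
-> [ 492.8 -338.7  157.3] 4 rows
[[-0.0,-0.94,0.0,-0.0,-0.01,-0.0],[-0.0,-0.94,0.0,-0.0,-0.01,-0.0],[-0.0,-0.94,0.0,-0.0,-0.01,-0.0],[-0.0,-0.94,0.0,-0.0,-0.01,-0.0]]
-> [470   0 230] 10 rows
[[0.2,-0.18,-0.82,-0.0,-0.62,0.0],[0.13,-0.18,-0.84,-0.0,-0.62,0.0],[0.05,-0.18,-0.85,-0.0,-0.62,0.0],[-0.02,-0.18,-0.85,-0.0,-0.62,0.0],[-0.09,-0.18,-0.84,-0.0,-0.62,0.0],[-0.17,-0.18,-0.83,-0.0,-0.62,0.0],[-0.24,-0.18,-0.81,-0.0,-0.62,0.0],[-0.31,-0.18,-0.79,-0.0,-0.62,0.0],[-0.37,-0.18,-0.76,-0.0,-0.62,0.0],[-0.44,-0.18,-0.73,-0.0,-0.62,0.0]]
-> [505.  193.8 144.6] 9 rows
[[-0.42,0.24,-0.35,-0.21,-0.77,0.38],[-0.44,0.27,-0.3,-0.21,-0.77,0.38],[-0.46,0.3,-0.24,-0.21,-0.77,0.38],[-0.46,0.33,-0.18,-0.21,-0.77,0.38],[-0.46,0.36,-0.12,-0.21,-0.77,0.38],[-0.45,0.39,-0.06,-0.21,-0.77,0.38],[-0.43,0.41,-0.01,-0.21,-0.77,0.38],[-0.41,0.43,0.05,-0.21,-0.77,0.38],[-0.37,0.45,0.11,-0.21,-0.77,0.38]]
```

The fingers shut empty, so I look before going on.

```bash
python3 -c "
from pl import *
a=get_image('wrist')[:,:,::-1];b=get_image('top')[200:340,380:560,::-1]
cv2.imwrite('pics/w2.png',np.hstack([cv2.resize(a,(400,300)),cv2.resize(b,(386,300))]))"
```

```text
(no output)
```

View pics/w2.png

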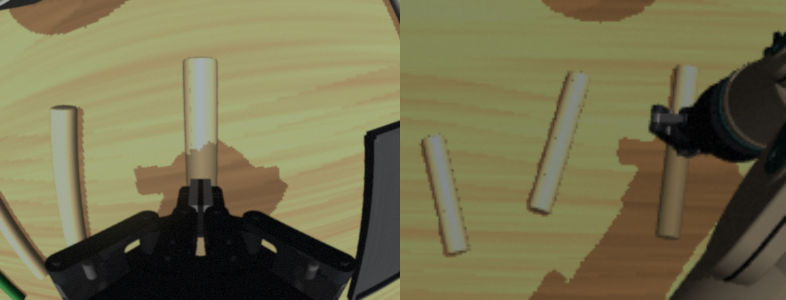

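The pin has not moved: still at top pixels (513,230)–(505,309), with the fingers shut over its middle. I check the scene view close up with the TCP projected on it.

```bash
python3 -c "
from pl import *
s=read_state()
a=get_image('scene')[:,:,::-1].copy()
c,T=cam('scene')
def pr(p):
    q=T[:3,:3].T@(np.array(p)-T[:3,3]);return c['fx']*q[0]/q[2]+c['cx'],c['fy']*q[1]/q[2]+c['cy']
u,v=pr(s['eef_pos']);print(s['eef_pos'],s['width'],s['force'],u,v)
b=cv2.resize(a[120:270,80:280],None,fx=4,fy=4,interpolation=cv2.INTER_CUBIC)
b=cv2.convertScaleAbs(b,alpha=1.8,beta=20)
cv2.drawMarker(b,(int((u-80)*4),int((v-120)*4)),(0,0,255),0,20,1)
cv2.imwrite('pics/s2.png',b)"
```

```text
[ 492.7 -338.7    7.2] 0.21708023521801645 [1.1 0.1 0.2] 151.9727640356203 226.95014758468244
```

View pics/s2.png

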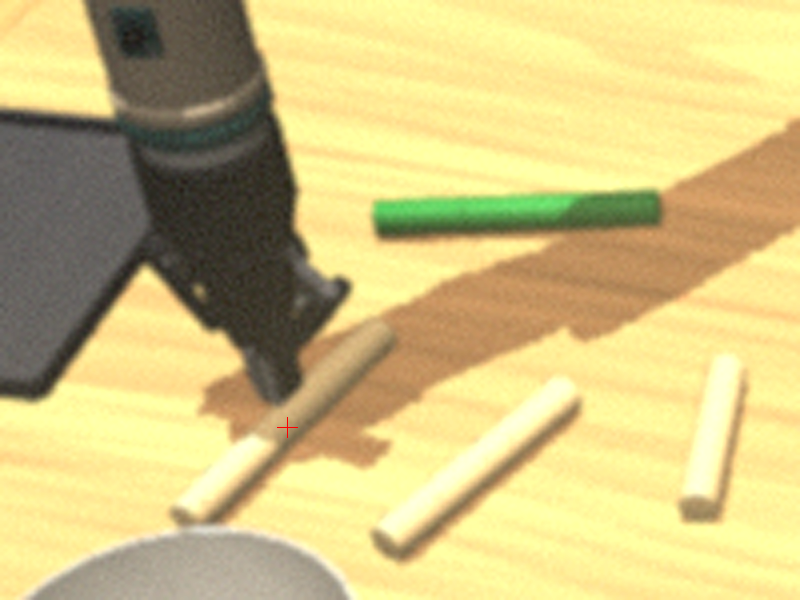

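The picture shows the shut fingertips at about (285,400) in the crop, above the pin and about 7 px short of the projected TCP (cross). So the real finger end sits higher than the reported TCP. I quantify that, and lift to see it clear of the pin.

apply_moves(
  targets=[
    [0, -0.7, 0, 0, 0, 0],
    [0, -0.8, 0, 0, 0, 0],
    [0, 0, 0, 0, 0, 0],
    [0, 0, 0, 0, 0, 0],
  ],
)

```text
clock: 3.68
eef_pos: [492.5, -338.4, 66.8]
tool_rot: [-1.571, -0.001, 2.968]
force: [0.1, 0.4, 0.1]
width: 0.1
```

```bash
cat > v.py <<'E'
from pl import *
import sys
s=read_state();p=np.array(s['eef_pos']);R=Ro.from_euler('xyz',s['tool_rot']);print(p,s['width'])
out=[]
for n in('scene','top'):
    a=get_image(n)[:,:,::-1].copy();c,T=cam(n)
    def pr(p):
        q=T[:3,:3].T@(np.array(p)-T[:3,3]);return np.array([c['fx']*q[0]/q[2]+c['cx'],c['fy']*q[1]/q[2]+c['cy']])
    u=pr(p);x0,y0=(u-[33,37]).astype(int);b=cv2.resize(a[y0:y0+75,x0:x0+66],None,fx=6,fy=6,interpolation=cv2.INTER_CUBIC)
    b=cv2.convertScaleAbs(b,alpha=1.8,beta=20)
    for k in(0,10,20,30):
        w=((pr(p-R.apply([0,k,0]))-[x0,y0])*6).astype(int);cv2.drawMarker(b,tuple(int(i) for i in w),((0,0,255),(255,0,0),(0,255,0),(255,0,255))[k//10],0,14,1)
    out.append(b)
cv2.imwrite(sys.argv[1],np.hstack(out))
E
python3 v.py pics/v1.png
```

```text
[ 492.5 -338.4   66.8] 0.14667249192008056
```

View pics/v1.png

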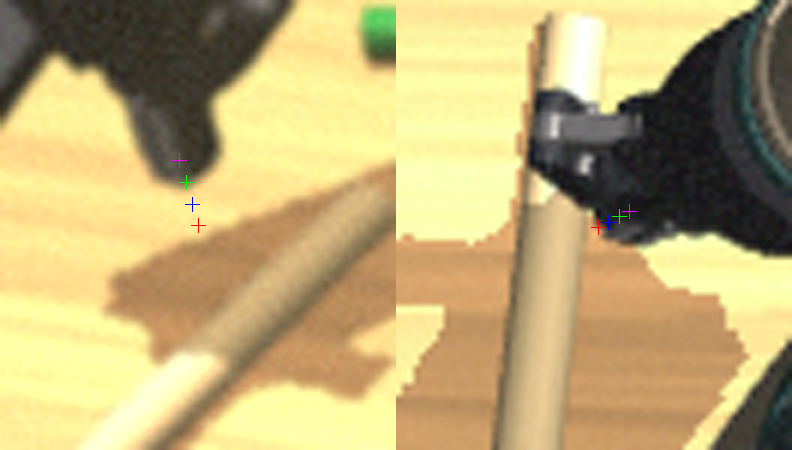

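At reported z 66.8 the shut tip lies about 19 mm behind the reported TCP (green mark = 20 mm). That also explains the miss, since the tips stood at about 26 mm, over the 24 mm pin. I use a 19 mm offset: for tips at about 6–7 mm I go to a reported z of -13.

apply_moves(
  targets=[
    [0, 0, 0, 0, 0, 0],
    [0, 0, 0, 0, 0, 0],
    [0, 0, 0, 0, 0, 0],
    [0, 0, 0, 0, 0, 0],
    [0, 0.5, 0, 0, 0, 0],
    [0, 0.7, 0, 0, 0, 0],
    [0, 0.5, 0, 0, 0, 0],
    [0, 0.3, 0, 0, 0, 0],
    [0, 0, 0, 0, 0, 0],
    [0, 0, 0, 0, 0, 0],
  ],
  jaw=1,
)

```text
clock: 5.03
eef_pos: [493.3, -339.1, -12.1]
tool_rot: [-1.57, 0.001, 2.968]
force: [1.1, -0.1, 0.3]
width: 85.2
```

apply_moves(
  targets=[
    [0, 0, 0, 0, 0, 0],
    [0, 0, 0, 0, 0, 0],
    [0, 0, 0, 0, 0, 0],
    [0, 0, 0, 0, 0, 0],
    [0, 0, 0, 0, 0, 0],
  ],
  jaw=-1,
)

```text
clock: 5.65
eef_pos: [493.0, -338.8, -12.1]
tool_rot: [-1.571, 0.001, 2.968]
force: [-1.3, 0.7, 5.1]
width: 20.2
```

Width 20.2 mm is under the 24 mm diameter, so the tips still bear above the pin's axis. I reopen and go about 10 mm lower, watching the force.

apply_moves(
  targets=[
    [0, 0, 0, 0, 0, 0],
    [0, 0, 0, 0, 0, 0],
    [0, 0, 0, 0, 0, 0],
    [0, 0.12, 0, 0, 0, 0],
    [0, 0.13, 0, 0, 0, 0],
    [0, 0, 0, 0, 0, 0],
  ],
  jaw=0.2,
)

```text
clock: 6.4
eef_pos: [492.3, -338.4, -23.5]
tool_rot: [-1.571, -0.001, 2.968]
force: [-0.3, 0.1, 0.6]
width: 51.1
```

apply_moves(
  targets=[
    [0, 0, 0, 0, 0, 0],
    [0, 0, 0, 0, 0, 0],
    [0, 0, 0, 0, 0, 0],
    [0, 0, 0, 0, 0, 0],
  ],
  jaw=-1,
)

```text
clock: 6.9
eef_pos: [493.0, -338.9, -22.5]
tool_rot: [-1.571, 0.0, 2.968]
force: [-0.7, 0.6, 3.4]
width: 21.9
```

```bash
python3 v.py pics/v2.png
```

```text
[ 493.  -338.9  -22.5] 21.855411166425064
```

View pics/v2.png

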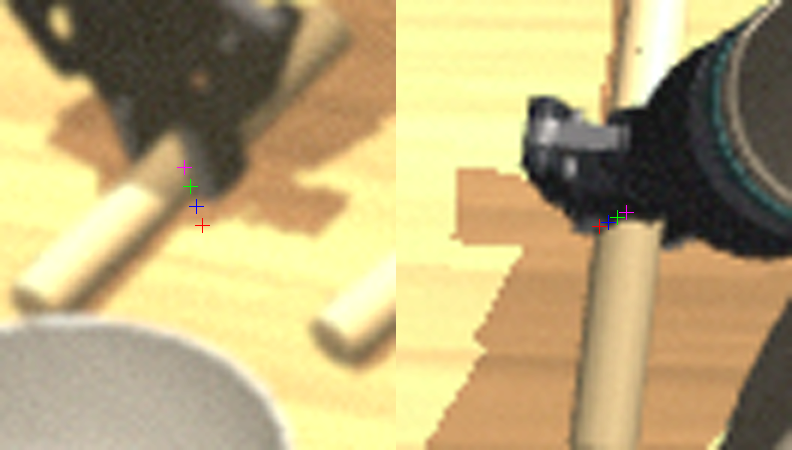

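Now the fingers straddle the pin at about its axis (width 21.9). I lift and check the hold.

apply_moves(
  targets=[
    [0, -0.4, 0, 0, 0, 0],
    [0, -0.8, 0, 0, 0, 0],
    [0, -0.9, 0, 0, 0, 0],
    [0, -0.9, 0, 0, 0, 0],
    [0, -0.8, 0, 0, 0, 0],
    [0, -0.4, 0, 0, 0, 0],
    [0, 0, 0, 0, 0, 0],
  ],
)

```text
clock: 7.88
eef_pos: [493.3, -339.0, 146.2]
tool_rot: [-1.57, 0.002, 2.968]
force: [1.0, 0.1, -0.4]
width: 22.2
```

```bash
python3 -c "
from pl import *
plan((np.array([470,0,210]),down(-140)),place('long',50,8))"
```

```text
at 7.875 [ 493.3 -339.   146.2] rpy [-90.    0.1 170. ] F [ 1.   0.1 -0.4] w 22.2 q [ 0.4  0.6  0.2  1.7 -0.2  0.8 -1. ]
-> [470   0 210] 10 rows
[[0.2,-0.16,-0.82,-0.0,-0.62,-0.0],[0.13,-0.16,-0.84,-0.0,-0.62,-0.0],[0.06,-0.16,-0.85,-0.0,-0.62,-0.0],[-0.02,-0.16,-0.85,-0.0,-0.62,-0.0],[-0.09,-0.16,-0.84,-0.0,-0.62,-0.0],[-0.16,-0.16,-0.83,-0.0,-0.62,-0.0],[-0.24,-0.16,-0.82,-0.0,-0.62,-0.0],[-0.31,-0.16,-0.79,-0.0,-0.62,-0.0],[-0.37,-0.16,-0.76,-0.0,-0.62,-0.0],[-0.44,-0.16,-0.73,-0.0,-0.62,-0.0]]
-> [503.6 205.4 128.3] 9 rows
[[-0.44,0.23,-0.38,-0.21,-0.77,0.38],[-0.46,0.26,-0.32,-0.21,-0.77,0.38],[-0.48,0.29,-0.26,-0.21,-0.77,0.38],[-0.49,0.33,-0.2,-0.21,-0.77,0.38],[-0.49,0.36,-0.14,-0.21,-0.77,0.38],[-0.48,0.39,-0.08,-0.21,-0.77,0.38],[-0.46,0.41,-0.02,-0.21,-0.77,0.38],[-0.44,0.44,0.04,-0.21,-0.77,0.38],[-0.41,0.46,0.1,-0.21,-0.77,0.38]]
```

apply_moves(
  targets=[
    [0.2, -0.16, -0.82, 0, -0.62, 0],
    [0.13, -0.16, -0.84, 0, -0.62, 0],
    [0.06, -0.16, -0.85, 0, -0.62, 0],
    [-0.02, -0.16, -0.85, 0, -0.62, 0],
    [-0.09, -0.16, -0.84, 0, -0.62, 0],
    [-0.16, -0.16, -0.83, 0, -0.62, 0],
    [-0.24, -0.16, -0.82, 0, -0.62, 0],
    [-0.31, -0.16, -0.79, 0, -0.62, 0],
    [-0.37, -0.16, -0.76, 0, -0.62, 0],
    [-0.44, -0.16, -0.73, 0, -0.62, 0],
    [0, 0, 0, 0, 0, 0],
  ],
)

```text
clock: 9.25
eef_pos: [470.1, 3.1, 208.4]
tool_rot: [-1.573, -0.0, -2.444]
force: [-0.2, -0.4, -1.4]
width: 22.2
```

apply_moves(
  targets=[
    [-0.44, 0.23, -0.38, -0.21, -0.77, 0.38],
    [-0.46, 0.26, -0.32, -0.21, -0.77, 0.38],
    [-0.48, 0.29, -0.26, -0.21, -0.77, 0.38],
    [-0.49, 0.33, -0.2, -0.21, -0.77, 0.38],
    [-0.49, 0.36, -0.14, -0.21, -0.77, 0.38],
    [-0.48, 0.39, -0.08, -0.21, -0.77, 0.38],
    [-0.46, 0.41, -0.02, -0.21, -0.77, 0.38],
    [-0.44, 0.44, 0.04, -0.21, -0.77, 0.38],
    [-0.41, 0.46, 0.1, -0.21, -0.77, 0.38],
    [0, 0, 0, 0, 0, 0],
    [0, 0, 0, 0, 0, 0],
  ],
)

```text
clock: 10.62
eef_pos: [504.3, 204.5, 126.7]
tool_rot: [-1.579, 0.523, -1.464]
force: [0.6, -0.3, -1.2]
width: 21.5
```

```bash
python3 -c "
from pl import *
cv2.imwrite('pics/w3.png',get_image('wrist')[:,:,::-1])
plan(place('long',-15,5),step=15)"
```

```text
at 10.675 [504.5 204.6 127.2] rpy [-90.4  29.9 -83.8] F [ 0.6 -0.4 -1. ] w 22.2 q [ 0.3  0.7 -0.7  2.  -0.2  0.5  0.1]
-> [500.3 235.2  70.5] 5 rows
[[0.01,0.32,-0.0,0.01,-0.01,0.0],[0.01,0.32,-0.0,0.01,-0.01,0.0],[0.01,0.32,-0.0,0.01,-0.01,0.0],[0.01,0.32,-0.0,0.01,-0.01,0.0],[0.01,0.32,-0.0,0.01,-0.01,0.0]]
```

View pics/w3.png

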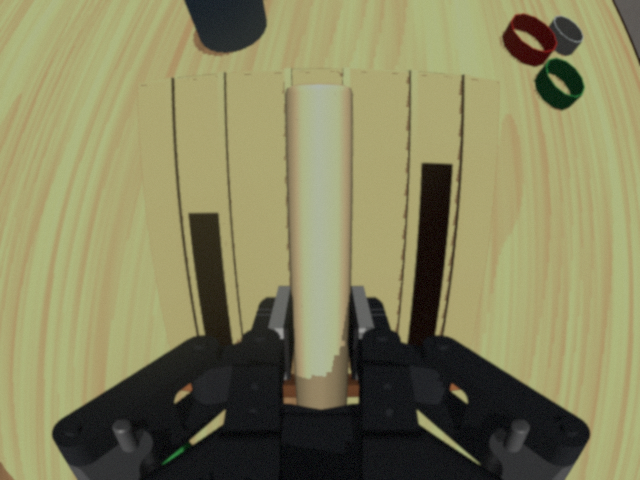

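The wrist view shows the long pin held straight along the middle row: pin column 320, the row's rails at 288 and 345, and the strips on either side. I lower it.

apply_moves(
  targets=[
    [0.02, 0.4, 0, 0, 0, 0],
    [0.02, 0.4, 0, 0, 0, 0],
    [0.01, 0.4, 0, 0, 0, 0],
    [0, 0.3, 0, 0, 0, 0],
    [0, 0.12, 0, 0, 0, 0],
    [0, 0, 0, 0, 0, 0],
    [0, 0, 0, 0, 0, 0],
  ],
)

```text
clock: 11.55
eef_pos: [501.5, 235.9, 70.5]
tool_rot: [-1.575, 0.524, -1.46]
force: [-0.0, -0.9, -0.8]
width: 21.7
```

apply_moves(
  targets=[
    [0, 0.08, 0, 0, 0, 0],
    [0, 0, 0, 0, 0, 0],
  ],
)

```text
clock: 11.8
eef_pos: [501.0, 237.6, 67.5]
tool_rot: [-1.576, 0.524, -1.46]
force: [-0.6, -0.7, -0.9]
width: 21.9
```

apply_moves(
  targets=[
    [0, 0.06, 0, 0, 0, 0],
    [0, 0, 0, 0, 0, 0],
  ],
)

```text
clock: 12.05
eef_pos: [501.1, 238.7, 65.6]
tool_rot: [-1.576, 0.524, -1.46]
force: [-0.1, -1.6, 1.5]
width: 22.0
```

```bash
python3 -c "
from pl import *
s=read_state();p=np.array(s['eef_pos'])-MID['long'];print('h %.1f up %.1f'%(p@N,p@U),'across %.1f'%(p@np.cross(U,N)),s['force'],s['width'])"
```

```text
h -21.0 up 5.5 across 1.2 [-0.1 -1.6  1.5] 21.957887498322222
```

Contact is just starting at h = -21, as expected. I slide down to the lip.

apply_moves(
  targets=[
    [0.08, -0.02, 0, 0, 0, 0],
    [0, 0, 0, 0, 0, 0],
  ],
)

```text
clock: 12.3
eef_pos: [501.1, 235.3, 64.2]
tool_rot: [-1.577, 0.524, -1.461]
force: [-0.3, 0.3, -1.3]
width: 21.5
```

apply_moves(
  targets=[
    [0.06, 0, 0, 0, 0, 0],
    [0, 0, 0, 0, 0, 0],
  ],
)

```text
clock: 12.55
eef_pos: [501.3, 234.1, 63.4]
tool_rot: [-1.576, 0.525, -1.46]
force: [-0.6, 1.7, 0.3]
width: 21.7
```

apply_moves(
  targets=[
    [0.05, 0, 0, 0, 0, 0],
    [0, 0, 0, 0, 0, 0],
  ],
)

```text
clock: 12.8
eef_pos: [501.1, 234.1, 63.3]
tool_rot: [-1.576, 0.526, -1.458]
force: [-0.6, 5.0, 4.1]
width: 21.7
```

Lip contact (about 6 N along the slope). I release with a modest opening, retreat and look.

apply_moves(
  targets=[
    [0, 0, 0, 0, 0, 0],
    [0, 0, 0, 0, 0, 0],
    [0, 0, 0, 0, 0, 0],
    [0, -0.3, 0, 0, 0, 0],
    [0, -0.8, 0, 0, 0, 0],
    [0, -0.9, 0, 0, 0, 0],
    [0, -0.9, 0, 0, 0, 0],
    [0, 0, 0, 0, 0, 0],
  ],
  jaw=0,
)

```text
clock: 13.8
eef_pos: [511.0, 172.5, 164.9]
tool_rot: [-1.57, 0.522, -1.461]
force: [-0.7, 0.1, -0.1]
width: 42.7
```

```bash
cat > chk.py <<'E'
from pl import *
import sys
w=get_image('wrist')[:,:,::-1];t=get_image('top')[190:320,185:345,::-1]
cv2.imwrite(sys.argv[1],np.hstack([cv2.resize(w,(400,300)),cv2.resize(t,(369,300),interpolation=cv2.INTER_CUBIC)]))
E
python3 chk.py pics/c1.png; python3 -c "
from pl import *
plan((np.array([480,60,215]),down(-120)),pick('medium',90))"
```

```text
at 13.9 [508.5 173.9 162.9] rpy [-90.3  30.  -83.7] F [ 0.   0.3 -0.3] w 42.6 q [ 0.4  0.7 -0.7  1.9 -0.2  0.7  0.1]
-> [480  60 215] 7 rows
[[0.25,-0.36,-0.15,0.17,0.63,-0.52],[0.28,-0.34,-0.12,0.17,0.63,-0.52],[0.32,-0.32,-0.08,0.17,0.63,-0.52],[0.34,-0.3,-0.04,0.17,0.63,-0.52],[0.37,-0.27,-0.01,0.17,0.63,-0.52],[0.39,-0.25,0.03,0.17,0.63,-0.52],[0.4,-0.22,0.07,0.17,0.63,-0.52]]
-> [ 499.1 -217.7   90. ] 11 rows
[[0.52,0.28,0.35,0.0,0.89,-0.0],[0.48,0.28,0.42,0.0,0.89,-0.0],[0.42,0.28,0.47,0.0,0.89,-0.0],[0.36,0.28,0.52,0.0,0.89,-0.0],[0.29,0.28,0.56,0.0,0.89,-0.0],[0.22,0.28,0.59,0.0,0.89,-0.0],[0.15,0.28,0.62,0.0,0.89,-0.0],[0.07,0.28,0.63,0.0,0.89,-0.0],[-0.01,0.28,0.63,0.0,0.89,-0.0],[-0.09,0.28,0.63,0.0,0.89,-0.0],[-0.16,0.28,0.61,0.0,0.89,-0.0]]
```

View pics/c1.png

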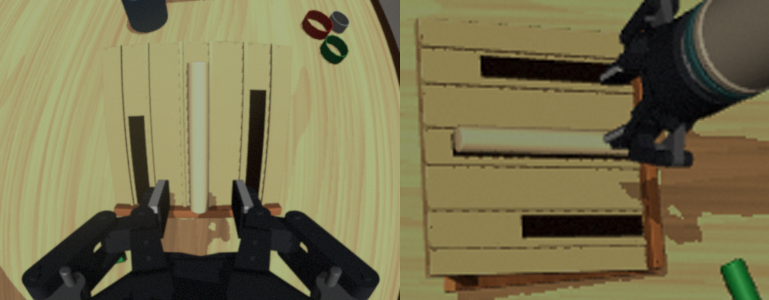

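The long pin lies home in the middle row against the lip (wrist crop (198,60)–(198,210)). The medium pin is next.

apply_moves(
  targets=[
    [0.25, -0.36, -0.15, 0.17, 0.63, -0.52],
    [0.28, -0.34, -0.12, 0.17, 0.63, -0.52],
    [0.32, -0.32, -0.08, 0.17, 0.63, -0.52],
    [0.34, -0.3, -0.04, 0.17, 0.63, -0.52],
    [0.37, -0.27, -0.01, 0.17, 0.63, -0.52],
    [0.39, -0.25, 0.03, 0.17, 0.63, -0.52],
    [0.4, -0.22, 0.07, 0.17, 0.63, -0.52],
  ],
)

```text
clock: 14.78
eef_pos: [478.5, 60.4, 214.5]
tool_rot: [-1.574, -0.008, -2.089]
force: [0.3, 0.7, -0.1]
width: 42.7
```

apply_moves(
  targets=[
    [0.52, 0.28, 0.35, 0, 0.89, 0],
    [0.48, 0.28, 0.42, 0, 0.89, 0],
    [0.42, 0.28, 0.47, 0, 0.89, 0],
    [0.36, 0.28, 0.52, 0, 0.89, 0],
    [0.29, 0.28, 0.56, 0, 0.89, 0],
    [0.22, 0.28, 0.59, 0, 0.89, 0],
    [0.15, 0.28, 0.62, 0, 0.89, 0],
    [0.07, 0.28, 0.63, 0, 0.89, 0],
    [-0.01, 0.28, 0.63, 0, 0.89, 0],
    [-0.09, 0.28, 0.63, 0, 0.89, 0],
    [-0.16, 0.28, 0.61, 0, 0.89, 0],
    [0, 0, 0, 0, 0, 0],
  ],
  jaw=1,
)

```text
clock: 16.27
eef_pos: [498.6, -218.5, 90.7]
tool_rot: [-1.566, -0.006, 2.827]
force: [-0.4, 1.2, 0.3]
width: 85.6
```

apply_moves(
  targets=[
    [0, 0, 0, 0, 0, 0],
  ],
)

```text
clock: 16.4
eef_pos: [499.7, -215.7, 91.9]
tool_rot: [-1.568, -0.005, 2.831]
force: [-0.1, -0.5, 0.1]
width: 85.1
```

```bash
python3 -c "
from pl import *
plan(pick('medium',-22),step=26)"
```

```text
at 16.4 [ 499.7 -215.7   91.9] rpy [-89.8  -0.3 162.2] F [-0.1 -0.5  0.1] w 85.1 q [ 0.2  0.7  0.2  1.9 -0.2  0.6 -1.3]
-> [ 499.1 -217.7  -22. ] 5 rows
[[-0.0,0.57,0.01,-0.0,0.01,0.01],[-0.0,0.57,0.01,-0.0,0.01,0.01],[-0.0,0.57,0.01,-0.0,0.01,0.01],[-0.0,0.57,0.01,-0.0,0.01,0.01],[-0.0,0.57,0.01,-0.0,0.01,0.01]]
```

apply_moves(
  targets=[
    [0, 0.7, 0, 0, 0, 0],
    [0, 0.8, 0, 0, 0, 0],
    [0, 0.7, 0, 0, 0, 0],
    [0, 0.4, 0, 0, 0, 0],
    [0, 0.23, 0, 0, 0, 0],
    [0, 0, 0, 0, 0, 0],
  ],
)

```text
clock: 17.15
eef_pos: [499.8, -217.5, -20.6]
tool_rot: [-1.567, -0.003, 2.829]
force: [0.4, 0.0, -0.6]
width: 85.4
```

apply_moves(
  targets=[
    [0, 0, 0, 0, 0, 0],
    [0, 0, 0, 0, 0, 0],
    [0, 0, 0, 0, 0, 0],
    [0, 0, 0, 0, 0, 0],
    [0, 0, 0, 0, 0, 0],
  ],
  jaw=-1,
)

```text
clock: 17.77
eef_pos: [499.9, -218.0, -20.0]
tool_rot: [-1.567, -0.002, 2.828]
force: [-0.8, 1.2, 5.7]
width: 21.7
```

apply_moves(
  targets=[
    [0, -0.4, 0, 0, 0, 0],
    [0, -0.8, 0, 0, 0, 0],
    [0, -0.9, 0, 0, 0, 0],
    [0, -0.9, 0, 0, 0, 0],
    [0, -0.8, 0, 0, 0, 0],
    [0, -0.4, 0, 0, 0, 0],
    [0, 0, 0, 0, 0, 0],
  ],
)

```text
clock: 18.65
eef_pos: [500.9, -217.5, 148.3]
tool_rot: [-1.567, -0.001, 2.828]
force: [-0.2, 0.2, 0.5]
width: 21.5
```

```bash
python3 -c "
from pl import *
plan((np.array([520,0,220]),down(-140)),place('medium',50,6))"
```

```text
at 18.65 [ 500.9 -217.5  148.3] rpy [-89.8  -0.1 162.1] F [-0.2  0.2  0.5] w 21.5 q [ 0.2  0.6  0.2  1.9 -0.2  0.7 -1.4]
-> [520   0 220] 8 rows
[[0.15,-0.23,-0.66,-0.0,-0.91,0.0],[0.07,-0.23,-0.68,-0.0,-0.91,0.0],[-0.02,-0.23,-0.68,-0.0,-0.91,0.0],[-0.1,-0.23,-0.67,-0.0,-0.91,0.0],[-0.19,-0.23,-0.66,-0.0,-0.91,0.0],[-0.27,-0.22,-0.63,-0.0,-0.91,0.0],[-0.35,-0.22,-0.59,-0.0,-0.91,0.0],[-0.42,-0.22,-0.54,-0.0,-0.91,0.0]]
-> [576.5 199.7 119.8] 9 rows
[[-0.48,0.28,-0.32,-0.21,-0.77,0.38],[-0.49,0.31,-0.26,-0.21,-0.77,0.38],[-0.5,0.35,-0.2,-0.21,-0.77,0.38],[-0.5,0.38,-0.14,-0.21,-0.77,0.38],[-0.49,0.41,-0.07,-0.21,-0.77,0.38],[-0.47,0.43,-0.01,-0.21,-0.77,0.38],[-0.44,0.46,0.05,-0.21,-0.77,0.38],[-0.41,0.48,0.11,-0.21,-0.77,0.38],[-0.37,0.49,0.17,-0.21,-0.77,0.38]]
```

apply_moves(
  targets=[
    [0.15, -0.23, -0.66, 0, -0.91, 0],
    [0.07, -0.23, -0.68, 0, -0.91, 0],
    [-0.02, -0.23, -0.68, 0, -0.91, 0],
    [-0.1, -0.23, -0.67, 0, -0.91, 0],
    [-0.19, -0.23, -0.66, 0, -0.91, 0],
    [-0.27, -0.22, -0.63, 0, -0.91, 0],
    [-0.35, -0.22, -0.59, 0, -0.91, 0],
    [-0.42, -0.22, -0.54, 0, -0.91, 0],
  ],
)

```text
clock: 19.65
eef_pos: [518.2, 1.4, 217.8]
tool_rot: [-1.574, -0.007, -2.434]
force: [0.4, 0.6, -0.8]
width: 21.9
```

apply_moves(
  targets=[
    [-0.48, 0.28, -0.32, -0.21, -0.77, 0.38],
    [-0.49, 0.31, -0.26, -0.21, -0.77, 0.38],
    [-0.5, 0.35, -0.2, -0.21, -0.77, 0.38],
    [-0.5, 0.38, -0.14, -0.21, -0.77, 0.38],
    [-0.49, 0.41, -0.07, -0.21, -0.77, 0.38],
    [-0.47, 0.43, -0.01, -0.21, -0.77, 0.38],
    [-0.44, 0.46, 0.05, -0.21, -0.77, 0.38],
    [-0.41, 0.48, 0.11, -0.21, -0.77, 0.38],
    [-0.37, 0.49, 0.17, -0.21, -0.77, 0.38],
    [0, 0, 0, 0, 0, 0],
    [0, 0, 0, 0, 0, 0],
  ],
)

```text
clock: 21.02
eef_pos: [572.9, 199.6, 117.1]
tool_rot: [-1.584, 0.521, -1.454]
force: [-0.4, -0.2, -0.5]
width: 21.8
```

```bash
cat > rel.py <<'E'
from pl import *
import sys
k=sys.argv[1];s=read_state();p=np.array(s['eef_pos'])-MID[k];A=np.cross(U,N);f=s['force']
print('h %.1f up %.1f'%(p@N,p@U),'across %.1f'%(p@A),'F n %.1f u %.1f a %.1f'%(f@N,f@U,f@A),s['width'],"rot err",(Ro.from_euler('xyz',s['tool_rot']).inv()*RACK).as_rotvec(degrees=True)/8)
# pin pose in the wrist image against the row: pale columns
E
python3 rel.py medium; python3 -c "
from pl import *
a=get_image('wrist')[:,:,::-1];cv2.imwrite('pics/w4.png',a)
c=calibration('wrist');print({k:c[k] for k in('fx','cx','cy')})
g=a[:,:,2].astype(int);h=cv2.cvtColor(a,cv2.COLOR_BGR2HSV)
for r in(110,150,200,250): print(r,h[r,280:364:4,1],a[r,280:364:4,2])"
```

```text
h 47.5 up 4.9 across -3.6 F n -0.4 u -0.4 a -0.4 21.817688119838458 rot err [0.1 0.  0. ]
{'fx': 371.64829954431775, 'cx': 320.5942417608417, 'cy': 235.55294003993995}
110 [76 74 75 75 78 78 74 72 75 75 76 74 72 74 74 74 75 72 75 76 74] [161 163 161 162 159 153 161 161 164 163 159 163 163 162 161 161 163 163
 145 160 163]
150 [75 77 76 81 82 71 65 61 52 47 45 48 51 51 59 65 75 84 80 83 77] [163 160 111 133 153 161 161 164 161 162 161 161 162 165 162 160 160 152
 115 159 162]
200 [76 77 74 82 84 70 63 59 51 44 47 50 52 56 59 64 75 83 86 86 76] [161 161 124 130 154 160 164 162 162 163 160 162 160 162 161 161 160 145
 125 161 160]
250 [79 76 83 82 82 73 62 60 53 45 48 48 49 57 62 66 82 84 88 88 77] [161 161 150 122 150 160 162 160 160 161 162 162 163 162 162 162 159 131
 148 162 161]
```

Rails sit at columns ~290 and ~352, with the pin at 298–348, so it is over the far row. I lower it.

apply_moves(
  targets=[
    [0, 0.4, 0.02, 0.1, 0, 0],
    [0, 0.4, 0, 0, 0, 0],
    [0, 0.4, 0, 0, 0, 0],
    [0, 0.25, 0, 0, 0, 0],
    [0, 0.08, 0, 0, 0, 0],
    [0, 0, 0, 0, 0, 0],
    [0, 0, 0, 0, 0, 0],
  ],
)

```text
clock: 21.95
eef_pos: [571.4, 230.1, 65.0]
tool_rot: [-1.566, 0.522, -1.451]
force: [0.7, 0.1, -0.6]
width: 21.8
```

```bash
python3 rel.py medium
```

```text
h -12.8 up 5.3 across -1.7 F n -0.5 u -0.3 a 0.7 21.75890674251124 rot err [-0.  0.  0.]
```

apply_moves(
  targets=[
    [0, 0.1, 0.02, 0, 0, 0],
    [0, 0, 0, 0, 0, 0],
  ],
)

```text
clock: 22.2
eef_pos: [571.5, 232.5, 61.2]
tool_rot: [-1.567, 0.522, -1.451]
force: [-0.3, 0.7, 0.1]
width: 21.8
```

apply_moves(
  targets=[
    [0, 0.05, 0, 0, 0, 0],
    [0, 0, 0, 0, 0, 0],
  ],
)

```text
clock: 22.45
eef_pos: [571.3, 233.5, 59.4]
tool_rot: [-1.567, 0.522, -1.451]
force: [0.4, -0.1, -0.2]
width: 21.7
```

```bash
python3 rel.py medium
```

```text
h -19.4 up 5.4 across -1.4 F n -0.1 u -0.2 a 0.4 21.739914694416225 rot err [-0.  0.  0.]
```

apply_moves(
  targets=[
    [0, 0.04, 0, 0, 0, 0],
    [0, 0, 0, 0, 0, 0],
  ],
)

```text
clock: 22.7
eef_pos: [571.5, 234.1, 58.3]
tool_rot: [-1.567, 0.522, -1.451]
force: [0.1, -2.2, 1.3]
width: 21.7
```

apply_moves(
  targets=[
    [0, 0.03, 0, 0, 0, 0],
    [0, 0, 0, 0, 0, 0],
  ],
)

```text
clock: 22.95
eef_pos: [571.5, 234.1, 58.2]
tool_rot: [-1.567, 0.521, -1.451]
force: [-2.5, -5.5, 11.8]
width: 22.0
```

```bash
python3 rel.py medium
```

```text
h -20.7 up 5.3 across -1.1 F n 12.8 u 1.4 a -3.1 21.989739133236995 rot err [-0.  0.  0.]
```

Floor contact (13 N). I ease up 1 mm and slide to the lip.

apply_moves(
  targets=[
    [0.06, -0.04, 0, 0, 0, 0],
    [0, 0, 0, 0, 0, 0],
  ],
)

```text
clock: 23.2
eef_pos: [571.7, 231.6, 57.0]
tool_rot: [-1.567, 0.522, -1.452]
force: [0.0, -0.5, -0.5]
width: 21.7
```

apply_moves(
  targets=[
    [0.06, 0, 0, 0, 0, 0],
    [0, 0, 0, 0, 0, 0],
  ],
)

```text
clock: 23.45
eef_pos: [571.8, 230.0, 55.9]
tool_rot: [-1.567, 0.522, -1.451]
force: [-0.2, -0.2, 0.5]
width: 21.8
```

apply_moves(
  targets=[
    [0.04, 0, 0, 0, 0, 0],
    [0, 0, 0, 0, 0, 0],
  ],
)

```text
clock: 23.7
eef_pos: [571.8, 230.0, 55.9]
tool_rot: [-1.567, 0.524, -1.45]
force: [-2.0, 4.2, 2.1]
width: 21.9
```

```bash
python3 rel.py medium
```

```text
h -20.6 up 0.6 across -1.3 F n -0.4 u 4.9 a -1.5 21.9197699307778 rot err [-0.  0.  0.]
```

Lip contact. I release and retreat, then head for the short pin.

apply_moves(
  targets=[
    [0, 0, 0, 0, 0, 0],
    [0, 0, 0, 0, 0, 0],
    [0, 0, 0, 0, 0, 0],
    [0, -0.3, 0, 0, 0, 0],
    [0, -0.8, 0, 0, 0, 0],
    [0, -0.9, 0, 0, 0, 0],
    [0, -0.9, 0, 0, 0, 0],
    [0, 0, 0, 0, 0, 0],
    [0, 0, 0, 0, 0, 0],
  ],
  jaw=0,
)

```text
clock: 24.82
eef_pos: [578.1, 170.8, 155.8]
tool_rot: [-1.567, 0.521, -1.451]
force: [-0.9, 0.3, -0.4]
width: 42.9
```

```bash
python3 -c "
from pl import *
a=get_image('wrist')[:,:,::-1];cv2.imwrite('pics/w5.png',a)
h=cv2.cvtColor(a,cv2.COLOR_BGR2HSV)
m=((h[:,:,1]<66)&(h[:,:,2]>120)).astype(np.uint8)
print([tuple(np.round(np.r_[x[0],x[1],x[2:]],0)) for x in blobs(m,600,(0,0,640,400))])
plan((np.array([500,60,215]),down(-120)),pick('short',90))"
```

```text
[(np.float64(322.0), np.float64(124.0), np.float64(322.0), np.float64(329.0), np.float64(3764.0), np.float64(22.0)), (np.float64(217.0), np.float64(82.0), np.float64(227.0), np.float64(322.0), np.float64(4002.0), np.float64(22.0))]
at 24.875 [577.7 171.2 155.4] rpy [-89.9  29.9 -83.2] F [-0.2  0.   0. ] w 42.7 q [ 0.4  0.8 -0.7  1.7 -0.1  0.7  0.1]
-> [500  60 215] 7 rows
[[0.21,-0.37,-0.32,0.17,0.64,-0.52],[0.26,-0.36,-0.29,0.17,0.64,-0.52],[0.31,-0.34,-0.26,0.17,0.64,-0.52],[0.36,-0.32,-0.22,0.17,0.64,-0.52],[0.4,-0.3,-0.18,0.17,0.64,-0.52],[0.43,-0.27,-0.14,0.17,0.64,-0.52],[0.46,-0.25,-0.09,0.17,0.64,-0.52]]
-> [ 442.8 -100.6   90. ] 7 rows
[[0.6,0.45,0.11,-0.0,0.87,-0.0],[0.58,0.45,0.18,-0.0,0.87,-0.0],[0.56,0.45,0.25,-0.0,0.87,-0.0],[0.52,0.45,0.32,-0.0,0.87,-0.0],[0.48,0.45,0.38,-0.0,0.87,-0.0],[0.43,0.45,0.43,-0.0,0.87,-0.0],[0.37,0.45,0.48,-0.0,0.87,-0.0]]
```

Both pins sit straight in their rows in the wrist masks (columns 322 and 217–227).

apply_moves(
  targets=[
    [0.21, -0.37, -0.32, 0.17, 0.64, -0.52],
    [0.26, -0.36, -0.29, 0.17, 0.64, -0.52],
    [0.31, -0.34, -0.26, 0.17, 0.64, -0.52],
    [0.36, -0.32, -0.22, 0.17, 0.64, -0.52],
    [0.4, -0.3, -0.18, 0.17, 0.64, -0.52],
    [0.43, -0.27, -0.14, 0.17, 0.64, -0.52],
    [0.46, -0.25, -0.09, 0.17, 0.64, -0.52],
  ],
)

```text
clock: 25.75
eef_pos: [499.3, 59.9, 215.0]
tool_rot: [-1.568, -0.006, -2.094]
force: [0.3, -0.1, -0.3]
width: 42.8
```

apply_moves(
  targets=[
    [0.6, 0.45, 0.11, 0, 0.87, 0],
    [0.58, 0.45, 0.18, 0, 0.87, 0],
    [0.56, 0.45, 0.25, 0, 0.87, 0],
    [0.52, 0.45, 0.32, 0, 0.87, 0],
    [0.48, 0.45, 0.38, 0, 0.87, 0],
    [0.43, 0.45, 0.43, 0, 0.87, 0],
    [0.37, 0.45, 0.48, 0, 0.87, 0],
    [0, 0, 0, 0, 0, 0],
    [0, 0, 0, 0, 0, 0],
  ],
  jaw=1,
)

```text
clock: 26.88
eef_pos: [444.1, -100.5, 89.9]
tool_rot: [-1.568, 0.0, -2.94]
force: [-0.0, 0.7, 0.4]
width: 85.4
```

```bash
python3 -c "
from pl import *
a=get_image('wrist')[:,:,::-1];h=cv2.cvtColor(a,cv2.COLOR_BGR2HSV)
m=((h[:,:,1]<70)&(h[:,:,2]>100)).astype(np.uint8)
print([tuple(np.round(np.r_[x[0],x[1],x[2:]],0)) for x in blobs(m,600,(150,60,500,400))])
plan(pick('short',-21),step=26)"
```

```text
[(np.float64(322.0), np.float64(153.0), np.float64(322.0), np.float64(217.0), np.float64(1478.0), np.float64(25.0))]
at 26.925 [ 444.5 -100.4   90.2] rpy [ -89.8    0.1 -168.5] F [-0.3 -0.3  1. ] w 85.5 q [ 0.1  0.6  0.1  2.2 -0.1  0.4 -1.1]
-> [ 442.8 -100.6  -21. ] 5 rows
[[0.01,0.56,-0.0,-0.0,0.0,-0.0],[0.01,0.56,-0.0,-0.0,0.0,-0.0],[0.01,0.56,-0.0,-0.0,0.0,-0.0],[0.01,0.56,-0.0,-0.0,0.0,-0.0],[0.01,0.56,-0.0,-0.0,0.0,-0.0]]
```

apply_moves(
  targets=[
    [0, 0.7, 0, 0, 0, 0],
    [0, 0.8, 0, 0, 0, 0],
    [0, 0.7, 0, 0, 0, 0],
    [0, 0.4, 0, 0, 0, 0],
    [0, 0.2, 0, 0, 0, 0],
    [0, 0, 0, 0, 0, 0],
  ],
)

```text
clock: 27.68
eef_pos: [445.7, -100.3, -16.1]
tool_rot: [-1.572, -0.005, -2.941]
force: [-0.3, -0.5, 0.9]
width: 85.4
```

apply_moves(
  targets=[
    [0, 0, 0, 0, 0, 0],
    [0, 0, 0, 0, 0, 0],
    [0, 0, 0, 0, 0, 0],
    [0, 0, 0, 0, 0, 0],
    [0, 0, 0, 0, 0, 0],
  ],
  jaw=-1,
)

```text
clock: 28.3
eef_pos: [445.4, -101.7, -15.3]
tool_rot: [-1.571, -0.004, -2.944]
force: [-1.0, -0.1, 6.7]
width: 21.7
```

apply_moves(
  targets=[
    [0, -0.4, 0, 0, 0, 0],
    [0, -0.8, 0, 0, 0, 0],
    [0, -0.9, 0, 0, 0, 0],
    [0, -0.9, 0, 0, 0, 0],
    [0, -0.9, 0, 0, 0, 0],
    [0, -0.6, 0, 0, 0, 0],
    [0, 0, 0, 0, 0, 0],
  ],
)

```text
clock: 29.18
eef_pos: [447.0, -101.8, 165.4]
tool_rot: [-1.57, -0.001, -2.943]
force: [0.1, 0.0, -0.2]
width: 21.3
```

```bash
python3 -c "
from pl import *
plan((np.array([450,40,215]),down(-130)),place('short',50,6))"
```

```text
at 29.175 [ 447.  -101.8  165.4] rpy [ -90.    -0.1 -168.6] F [ 0.1  0.  -0.2] w 21.3 q [-0.3  0.5  0.7  2.1 -0.5  0.7 -0.7]
-> [450  40 215] 5 rows
[[-0.15,-0.25,-0.69,-0.0,-0.97,0.0],[-0.25,-0.25,-0.67,-0.0,-0.97,0.0],[-0.33,-0.25,-0.63,-0.0,-0.97,0.0],[-0.41,-0.25,-0.58,-0.0,-0.97,0.0],[-0.49,-0.25,-0.51,-0.0,-0.97,0.0]]
-> [435.1 169.4 112.3] 8 rows
[[-0.28,0.32,-0.3,-0.19,-0.71,0.44],[-0.29,0.35,-0.26,-0.19,-0.71,0.44],[-0.29,0.37,-0.22,-0.19,-0.71,0.44],[-0.28,0.39,-0.18,-0.19,-0.71,0.44],[-0.28,0.41,-0.14,-0.19,-0.71,0.44],[-0.26,0.43,-0.11,-0.19,-0.71,0.44],[-0.24,0.45,-0.07,-0.19,-0.71,0.44],[-0.22,0.47,-0.03,-0.19,-0.71,0.44]]
```

apply_moves(
  targets=[
    [-0.15, -0.25, -0.69, 0, -0.97, 0],
    [-0.25, -0.25, -0.67, 0, -0.97, 0],
    [-0.33, -0.25, -0.63, 0, -0.97, 0],
    [-0.41, -0.25, -0.58, 0, -0.97, 0],
    [-0.49, -0.25, -0.51, 0, -0.97, 0],
    [0, 0, 0, 0, 0, 0],
  ],
)

```text
clock: 29.92
eef_pos: [448.6, 42.7, 213.4]
tool_rot: [-1.575, -0.003, -2.262]
force: [-0.8, 0.2, -0.4]
width: 21.0
```

```bash
python3 -c "
from pl import *
plan(place('short',55,8))"
```

```text
at 29.925 [448.6  42.7 213.4] rpy [ -90.3   -0.2 -129.6] F [-0.8  0.2 -0.4] w 21.0 q [-0.6  0.4  0.5  2.  -0.3  0.8 -0.5]
-> [435.2 168.7 117.6] 7 rows
[[-0.32,0.34,-0.32,-0.21,-0.81,0.51],[-0.33,0.37,-0.28,-0.21,-0.81,0.51],[-0.33,0.4,-0.23,-0.21,-0.81,0.51],[-0.32,0.43,-0.18,-0.21,-0.81,0.51],[-0.3,0.46,-0.13,-0.21,-0.81,0.51],[-0.28,0.48,-0.08,-0.21,-0.81,0.51],[-0.26,0.5,-0.04,-0.21,-0.81,0.51]]
```

apply_moves(
  targets=[
    [-0.32, 0.34, -0.32, -0.21, -0.81, 0.51],
    [-0.33, 0.37, -0.28, -0.21, -0.81, 0.51],
    [-0.33, 0.4, -0.23, -0.21, -0.81, 0.51],
    [-0.32, 0.43, -0.18, -0.21, -0.81, 0.51],
    [-0.3, 0.46, -0.13, -0.21, -0.81, 0.51],
    [-0.28, 0.48, -0.08, -0.21, -0.81, 0.51],
    [-0.26, 0.5, -0.04, -0.21, -0.81, 0.51],
    [0, 0, 0, 0, 0, 0],
    [0, 0, 0, 0, 0, 0],
  ],
)

```text
clock: 31.05
eef_pos: [435.7, 165.6, 118.8]
tool_rot: [-1.57, 0.523, -1.461]
force: [-0.2, -0.0, -0.4]
width: 21.3
```

```bash
python3 rel.py short; python3 -c "
from pl import *
print(np.round(read_state()['qpos'],2))
a=get_image('wrist')[:,:,::-1];cv2.imwrite('pics/w6.png',a)
h=cv2.cvtColor(a,cv2.COLOR_BGR2HSV)
for r in(150,200,250): print(r,h[r,272:372:4,1],a[r,272:372:4,2])"
```

```text
h 57.6 up 5.9 across 0.1 F n -0.4 u -0.2 a -0.2 21.300975396436264 rot err [-0. -0.  0.]
[ 0.1  0.6 -0.2  2.2 -0.8  0.6  0.8]
150 [77 77 76 74 79 83 79 75 77 78 75 75 77 79 76 80 77 79 81 79 77 79 79 79
 82] [161 160 158 161 161 157 157 162 160 161 161 161 160 160 160 160 163 159
 154 161 159 161 159 159 159]
200 [75 80 78 79 88 83 83 75 65 65 55 49 49 52 52 55 60 65 79 86 84 85 84 82
 83] [159 161 160 161 131 126 144 159 159 160 159 160 162 160 161 163 161 162
 158 136 151 159 158 158 162]
250 [80 83 82 81 90 87 82 79 64 61 56 50 47 51 51 55 61 73 84 84 86 91 87 90
 89] [159 160 162 163 141 106 143 159 160 160 163 161 163 163 163 160 160 160
 155 118 158 159 161 159 161]
```

apply_moves(
  targets=[
    [-0.05, 0.4, 0, 0, 0, 0],
    [0, 0.4, 0, 0, 0, 0],
    [0, 0.4, 0, 0, 0, 0],
    [0, 0.3, 0, 0, 0, 0],
    [0, 0.15, 0, 0, 0, 0],
    [0, 0, 0, 0, 0, 0],
    [0, 0, 0, 0, 0, 0],
  ],
)

```text
clock: 31.98
eef_pos: [432.5, 200.8, 63.2]
tool_rot: [-1.567, 0.524, -1.456]
force: [0.5, 0.5, 0.1]
width: 20.9
```

```bash
python3 rel.py short
```

```text
h -8.3 up 8.7 across 0.9 F n -0.2 u 0.4 a 0.5 20.856696743805102 rot err [-0.  0. -0.]
```

apply_moves(
  targets=[
    [0, 0.1, 0, 0, 0, 0],
    [0, 0, 0, 0, 0, 0],
  ],
)

```text
clock: 32.22
eef_pos: [431.9, 203.1, 59.4]
tool_rot: [-1.568, 0.525, -1.456]
force: [0.3, -0.4, -0.8]
width: 21.4
```

apply_moves(
  targets=[
    [0, 0.05, 0, 0, 0, 0],
    [0, 0, 0, 0, 0, 0],
  ],
)

```text
clock: 32.48
eef_pos: [431.7, 204.2, 57.7]
tool_rot: [-1.568, 0.525, -1.456]
force: [0.1, 0.4, -0.3]
width: 21.7
```

```bash
python3 rel.py short
```

```text
h -14.8 up 8.9 across 0.5 F n -0.5 u 0.2 a 0.1 21.677989857934893 rot err [-0.  0. -0.]
```

apply_moves(
  targets=[
    [0, 0.04, 0, 0, 0, 0],
    [0, 0, 0, 0, 0, 0],
  ],
)

```text
clock: 32.72
eef_pos: [431.8, 204.9, 56.3]
tool_rot: [-1.568, 0.525, -1.456]
force: [-0.8, -0.9, 0.3]
width: 21.5
```

apply_moves(
  targets=[
    [0, 0.03, 0, 0, 0, 0],
    [0, 0, 0, 0, 0, 0],
  ],
)

```text
clock: 32.98
eef_pos: [431.8, 205.0, 56.1]
tool_rot: [-1.567, 0.525, -1.456]
force: [-0.4, -5.3, 11.8]
width: 21.2
```

```bash
python3 rel.py short
```

```text
h -16.5 up 8.9 across 0.7 F n 12.8 u 1.4 a -1.0 21.232810795637043 rot err [-0.  0. -0.]
```

Floor contact again. I ease 1 mm and slide down to the lip.

apply_moves(
  targets=[
    [0.08, -0.04, 0, 0, 0, 0],
    [0, 0, 0, 0, 0, 0],
  ],
)

```text
clock: 33.22
eef_pos: [432.2, 201.6, 55.0]
tool_rot: [-1.568, 0.524, -1.457]
force: [-0.2, -0.1, 0.8]
width: 21.2
```

apply_moves(
  targets=[
    [0.06, 0, 0, 0, 0, 0],
    [0, 0, 0, 0, 0, 0],
  ],
)

```text
clock: 33.48
eef_pos: [432.2, 200.4, 54.0]
tool_rot: [-1.568, 0.526, -1.456]
force: [-0.9, 0.9, 0.8]
width: 21.5
```

apply_moves(
  targets=[
    [0.04, 0, 0, 0, 0, 0],
    [0, 0, 0, 0, 0, 0],
  ],
)

```text
clock: 33.72
eef_pos: [432.0, 200.4, 54.0]
tool_rot: [-1.568, 0.528, -1.454]
force: [0.4, 4.8, 3.1]
width: 21.5
```

```bash
python3 rel.py short
```

```text
h -16.1 up 3.8 across 0.4 F n 0.4 u 5.6 a 0.9 21.45665911329629 rot err [-0.  0. -0.]
```

Lip contact at up ≈ 3.8 mm (about 2.6 expected from the off-centre grip). I release, retreat and check.

apply_moves(
  targets=[
    [0, 0, 0, 0, 0, 0],
    [0, 0, 0, 0, 0, 0],
    [0, 0, 0, 0, 0, 0],
    [0, -0.3, 0, 0, 0, 0],
    [0, -0.8, 0, 0, 0, 0],
    [0, -0.9, 0, 0, 0, 0],
    [0, -0.9, 0, 0, 0, 0],
    [0, -0.6, 0, 0, 0, 0],
    [0, 0, 0, 0, 0, 0],
  ],
  jaw=0,
)

```text
clock: 34.85
eef_pos: [441.4, 127.4, 175.9]
tool_rot: [-1.563, 0.523, -1.456]
force: [-0.1, 0.4, 0.1]
width: 42.8
```

apply_moves(
  targets=[
    [0.8, -0.5, 0, 0, 0, 0],
    [0.9, -0.5, 0, 0, 0, 0],
    [0.9, -0.5, 0, 0, 0, 0],
    [0.9, -0.3, 0, 0, 0, 0],
    [0.9, 0, 0, 0, 0, 0],
    [0.5, 0, 0, 0, 0, 0],
    [0, 0, 0, 0, 0, 0],
  ],
)

```text
clock: 35.72
eef_pos: [462.8, -75.7, 137.5]
tool_rot: [-1.57, 0.526, -1.459]
force: [0.1, -0.1, 1.2]
width: 42.7
```

```bash
python3 -c "
from pl import *
s=get_image('scene')[:,:,::-1];t=get_image('top')[:,:,::-1]
cv2.imwrite('pics/f.png',np.vstack([np.hstack([cv2.resize(s,(400,300)),cv2.resize(t,(400,300))]),np.hstack([cv2.resize(s[190:325,300:480],(400,300),interpolation=2),cv2.resize(t[185:320,180:360],(400,300),interpolation=2)])]))
print(read_state()['eef_pos'])
for n,roi in(('top',(195,200,320,308)),):
    h=cv2.cvtColor(t,cv2.COLOR_BGR2HSV);m=((h[:,:,1]<80)&(h[:,:,2]>110)).astype(np.uint8)
    print([tuple(np.round(np.r_[x[0],x[1],x[2:]],0)) for x in blobs(m,100,roi)])
"
```

```text
[463.1 -73.8 138.7]
[(np.float64(242.0), np.float64(286.0), np.float64(294.0), np.float64(286.0), np.float64(257.0), np.float64(7.0)), (np.float64(211.0), np.float64(249.0), np.float64(291.0), np.float64(251.0), np.float64(384.0), np.float64(6.0)), (np.float64(224.0), np.float64(216.0), np.float64(288.0), np.float64(219.0), np.float64(314.0), np.float64(7.0))]
```

View pics/f.png

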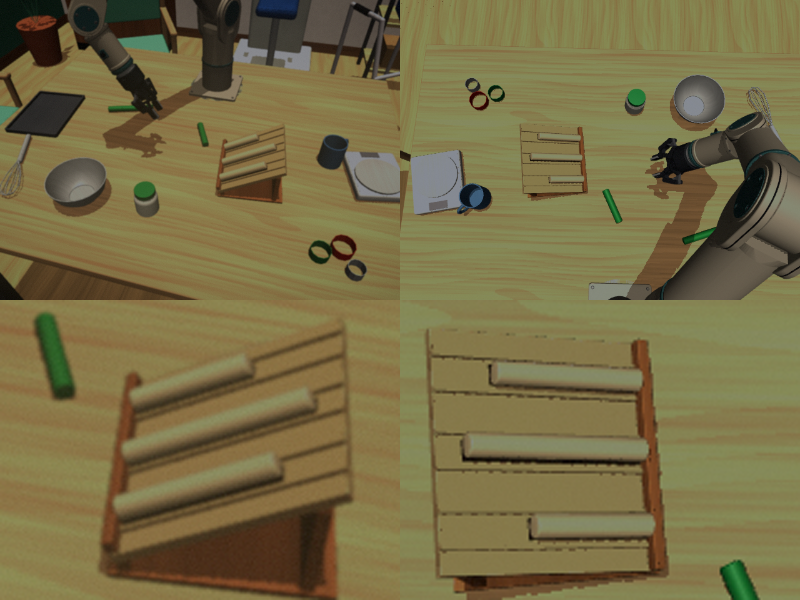

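All three pins lie in their rows with their low ends at the lip. The bowl, mug, jar and green look-alikes look unmoved, and the arm is clear. I hand in.

```bash
python3 -c "
from cell import *
print(finish_job(), read_state()['clock'])"
```

```text
the job is handed in; nothing more can be done
the job is handed in; nothing more can be done
```

All three pins are put away and the job is handed in, at about 36 s of the 72 s allowed. The long pin is in the middle row, the medium in the far row and the short in the near row. I lowered each pin until it touched the row floor (up to about 13 N), slid it down until it met the lip (5–6 N), then released it.

- **Final pictures:** the scene and top views show every pin between its rails with its low end against the lip. In the top view the visible low ends lie about 4 px past the strip ends in all three rows, which fits a home pin seen from above. By eye, the bowl, mug, jar and green look-alikes are where they were; I did not measure their positions again.
- **What went wrong:** the first grasp closed on nothing, because the real fingertips sit well behind the reported TCP. I saw about 19 mm in the camera views, and the grip suggested nearer 25 mm. The second try at the long pin gripped too high (20.2 mm width), so I regrasped about 10 mm lower. That pin was not seen to move during either try.
- **Small disagreements:** the gripper read 21–22 mm on the 24 mm pins throughout. The short pin met the lip with the tool 3.8 mm upslope of nominal, against about 2.6 mm expected from an off-centre grip; I left it as the picture shows the pin at the lip.

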